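Change the dust extractor's filter and lock its lid

TASK

Fit the clean filter (white pleats, blue frame) into the open bay of the bench dust extractor, grip tab upwards and lying flat on the bay floor, and swing the lid shut. Then lock the lid with its quarter-turn wing fastener: line the wing up with the white marks so that its key finds the slot, push it in against the spring, and turn it a quarter turn clockwise, up to its stop, so that it stays in. Leave the dirty filter and the other tools on the bench where they are.

Things in the scene. Friction and masses are not known exactly. Their poses are not given: they have to be found in the camera images.
- new_filter: clean filter cassette, loose, flat on the bench: 130 (own x) x 100 (own y) x 28 mm high, blue frame, white pleats, about 0.22 kg. On top, in the middle, a solid blue grip tab 10 mm thick (own x), 50 long (own y), 20 tall, its top 48 mm above the underside. Origin: centre of the underside; z up. Same after a half turn.
- used_filter: the dirty filter, of the same size and shape, dark grey pleats and grey frame and tab; not to be moved
- extractor: bench dust extractor, a cream steel box fixed to the bench, 230 (own x) x 310 (own y) x 125 mm high. Origin: centre of its underside, on the bench; own -x is its front, z up. In its flat top lie, along own y: the fastener's slot (-120), the filter bay (centre -30), the lid's hinge line (+45, parallel to own x) and the fan section (+55 to +155).
- bay (a point): centre of the filter bay's floor, axes as the extractor's. The bay is 140 (own x) x 110 (own y) mm, open upward, its floor 50 mm below the extractor's top; the filter goes in with its own x along the bay's x, either way round, 5 mm free on each side.
- slot (a point): centre of the fastener's slot in the extractor's top, at the top surface (125 mm above the bench), axes as the extractor's: a slot 30 mm long along own x and 9 mm wide through a 4 mm steel plate
- lid (a joint): angle of the lid in rad: 0 shut (flat over bay and slot), 1.95 fully open. Starts open, leaning back over the fan section. A stiff hinge (0.5 N m, more than its weight) holds it at any angle; it takes 3 to 6 N near the free edge to move. Shut, its top face is 132 mm above the bench.
- lid_hinge (a point): point on the lid's hinge line (130 mm above the bench), at the middle of its width. Axes of the lid: x along the hinge, z out of the lid's outer face, -y from the hinge to the free edge. The lid is a grey sheet 200 (own x) x 190 (own -y) mm, 4 mm thick (z -2 to +2 mm).
- lid_edge (a point): a clear place to push on the lid's outer face: 165 mm from the hinge line, 62 mm to the side (own -x) of the wing fastener; axes of the lid. The outer face is clear apart from the wing fastener.
- wing_grip (a point): centre of the fastener's black wing, on the lid's outer face, 165 mm from the hinge, mid-width. Wing: 36 mm long (own x), 10 thick (own y), 22 tall (own z, out of the lid); its lower side 18 mm above the lid's face until pushed in. It turns about own z. Under the lid its shank carries a steel key 24 x 5 x 4 mm lying along the wing, centred over the slot when the lid is shut.
- wing (a joint): angle of the wing in rad, growing clockwise seen from outside: 0 along the two white marks on the lid, where the key meets the slot (it enters within about 0.15 either side); locked at 1.57, pointing at the red dot; stops at -1.2 and 1.63. Starts between -0.9 and -0.3. Turns easily (0.03 N m).
- plunger (a joint): how far the wing is pushed in, m: 0 out (held by a spring), travel 0.015. Spring 4 N at first, 10 N at 0.012. With the lid shut and key across the slot it stops at 0.0015; lined up it goes in. From 0.0115 the key is below the plate and can turn; turned over 0.4 rad it cannot spring out; let go at 1.32 to 1.63 rad it springs back to 0.0095 into a notch: locked.
- blower: a blue rubber dust blower standing on the bench, 64 mm across, 100 mm tall; bystander
- loupe: a black eyeglass loupe standing on the bench, 34 mm across, 34 mm tall; bystander
- screwdriver: a screwdriver with a red handle lying on the bench, 130 mm long; bystander

How it is judged (in metres and radians):
On the way, in this order (a step that is already met when the one before it is completed fails the run):
1. the clean filter lies flat on the bay floor, let go (z of new_filter in the frame of bay below 0.003 m and horizontal distance between new_filter and bay below 0.008 m and angle between new_filter's own z axis and vertical below 0.06 rad and contact force between the fingers and new_filter below 0.1 N), for 0.2 s.
2. the lid is shut (value of joint lid below 0.03 rad), for 0.1 s.
At the end, for the whole second after the job is handed in: The clean filter lies flat on the bay floor (within 3 mm in height, 8 mm of the bay centre, tilt under 0.06 rad), the lid is shut (under 0.03 rad), and the wing stays pushed in by itself (over 7 mm), turned clockwise to its locked position (over 1.3 rad from the white marks), all at rest (z of new_filter in the frame of bay between -0.003 and 0.003 m and horizontal distance between new_filter and bay below 0.008 m and angle between new_filter's own z axis and vertical below 0.06 rad and value of joint lid below 0.03 rad and value of joint wing above 1.3 rad and value of joint plunger above 0.007 m and linear speed of new_filter below 0.01 m/s); the robot touches nothing.
It fails at once if the dirty filter is moved more than 30 mm (distance of used_filter from where it was at the start of the episode above 0.03 m).
It fails at once if a bystander tool is moved more than 30 mm (distance of any of blower, loupe, screwdriver from where it was at the start of the episode above 0.03 m).
It also fails if it takes over 72 s, if anything falls off the work surface, if the arm or the gripper's body presses on something with over 40 N, if the wrist force passes 120 N, or if a joint passes its speed limit or range.

ROBOT

A 7-joint arm with a two-finger parallel gripper is mounted at the origin on the work surface. World frame = base frame: x ahead of the robot, y to its left, z up, the work surface at z = 0. Lengths are in m, angles in degrees, forces in N, time in s.
With the tool pointing down it reaches from about 0.35 to 0.775 m from the base axis. Payload 3.1 kg.
Tool frame: the origin (TCP) lies on the centre line of the jaws, within the pads' length; the fingertips stand 17 mm ahead of it and the grasp point (between the pads) lies 2 mm behind it (robot.tip_reach is the distance from the TCP to the fingertips, in m); z points along the fingers, y is the line along which they close (so a half turn about z gives the same grasp; the last joint's range is limited). The gripper opens to 85 mm and grips with 20 to 120 N. Pads are 22 mm wide; open, the fingers measure 114 mm over their backs; the gripper's body (76 mm by 85 mm) begins 54 mm behind the grasp point. The pads swing forward as they close: fully open they stand 13 mm farther back than shut.
Start: joints at [73.356, 17.813, 0.802, 86.603, -0.252, 75.585, -1.558], TCP at [0.135, -0.533, 0.248] pointing down, gripper open.
Joint ranges: [-154.91, 154.91], [-16.99, 109.72], [-72.82, 74.43], [7.12, 147.25], [-82.49, 262.49], [11.32, 116.49], [-174.64, 174.64]. Speed limits (degrees/s): [159.86, 159.86, 180, 180, 180, 180, 180].

INTERFACE

Orientations are given as [roll, pitch, yaw] about the fixed x, y, z axes, in that order (R = Rz(yaw) Ry(pitch) Rx(roll)).
In Python, from station import robot, fingers, vision, workorder, recognise gives the robot as it stands. Calls block until the motion is done:
- robot.move_to(position, orientation): joint-space move of the TCP to a pose.
- robot.line_to(position, orientation=None, velocity=0.15, f_stop=None): straight line of the TCP; orientation=None keeps the orientation; velocity is the mean speed in m/s. With f_stop (N) it stops when the force on the tool has changed by that much, and returns True; else False.
- robot.move_j(angles): joint-space move.
- fingers.gripper_to(opening, force=None): opening from 0.0 (shut) to 1.0 (fully open); force is the grip in N (None keeps the last); returns when the fingers have stopped.
- robot.pause(seconds).
- robot.inverse_kinematics(position, orientation): joint angles nearest the present ones, or None.
- vision.grab_frame(name): name is "side" or "top" or "wrist"; returns the picture (420x560x3 uint8, red, green, blue); there is no depth.
- vision.calibration(name): a dict with "mtx" (3x3 intrinsics, pixels), "extrinsics" (4x4, takes a point from world to camera coordinates); the wrist camera has in their place "T_tool_cam" (4x4, takes a point from camera to tool coordinates, whose origin is the TCP and whose axes are the flange's). Camera axes: x right, y up, looking along -z (the intrinsics and any distortion apply to the point x, -y, -z); pixel columns grow to the right and rows downward; lengths in m; the calibration is good to about 2 mm. A picture is of the moment at which its call begins: read the wrist's pose just before it. calibration takes no time and is no camera call.
A pose or a line that the arm cannot do raises robot.PlanningError and nothing moves.
- workorder.close_job(): hands the job in; it is judged then, once.
Trained networks look in the newest picture that a camera, given by its name, has taken for a name from the list of things; names that differ only in an ending like _2 or _b are one class to them, and where a whole thing is asked for, a point or a joint stands for the part that bears it (a point fixed in the world has none). Each returns a list of dicts, best first, with "p" (0 to 1); they miss things now and then, are a little off and sometimes report something else, mostly with a low value. They report only what shows in the picture. A call takes as long as a camera call.
- recognise(label, camera): "rect" ([centre column, centre row, width, height] in pixels, round what is visible of it).
Readings, each from a call of its own:
- robot.current_time_s(): time.
- robot.current_joint_positions(): joint angles.
- robot.current_dq(): joint speeds.
- robot.current_joint_torque(): joint torques, N m.
- robot.current_tool_pos(): TCP position.
- robot.current_eef_rot(): TCP orientation.
- robot.current_contact_force(): force on the tool from outside, world axes, zero at the start.
- robot.current_torque(): the same for the moment, N m.
- robot.current_finger_gap(): opening from 0.0 (shut) to 1.0 (fully open).
- robot.current_gripper_force(): force on a finger pad.
Only numpy, scipy, OpenCV 4.12 (cv2) and the standard library are available. Lean on these libraries where they do the work, as an engineer would, in place of code of your own. Each camera call takes 0.05 s, during which the arm holds its last target. There are 200 camera calls.

## Working session

There is one attempt and no reset: what is moved stays moved. The work goes in short steps, each a Python script; the robot and the scene stay as the last script left them, time stands still between calls to the robot, and variables do not carry over. Pictures are saved under pics/ and viewed, at most 10 in all, crops included, and the job is handed in when it is done.

```bash
ls; mkdir -p pics
python3 - <<'E'
from station import robot, fingers, vision, workorder, recognise
import cv2, numpy as np
ims=[]
for n in ["side","top"]:
    im=vision.grab_frame(n); cv2.imwrite(f"pics/{n}0.png",im[:,:,::-1])
    c=vision.calibration(n); print(n,c)
    for l in ["new_filter","used_filter","extractor","lid","wing","blower","loupe","screwdriver"]:
        print(l,[(np.round(d["rect"]),round(d["p"],2)) for d in recognise(l,n)[:2]])
print(vision.calibration("wrist"),robot.current_eef_rot(),robot.tip_reach,robot.current_time_s())
E
```

```text
pics
side {'mtx': array([[413.33954881,   0.        , 280.89678405],
       [  0.        , 413.33954881, 209.39073173],
       [  0.        ,   0.        ,   1.        ]]), 'extrinsics': array([[ 0.99117485, -0.13236692, -0.00717004, -0.48646579],
       [ 0.10744722,  0.77054208,  0.62826745, -0.15180145],
       [-0.07763701, -0.6234933 ,  0.77796439, -1.05572132],
       [ 0.        ,  0.        ,  0.        ,  1.        ]])}
new_filter [(array([268., 382.,  51.,  74.]), 0.97)]
used_filter [(array([361., 330.,  53.,  62.]), 0.8)]
extractor [(array([323., 185., 124., 162.]), 0.57)]
lid [(array([310., 138.,  87.,  72.]), 0.82)]
wing [(array([310., 138.,  85.,  73.]), 0.75)]
blower [(array([219., 137.,  26.,  28.]), 0.84)]
loupe [(array([238., 299.,  14.,  16.]), 0.6)]
screwdriver [(array([261., 149.,  10.,  11.]), 0.61)]
top {'mtx': array([[497.8681041 ,   0.        , 276.8434533 ],
       [  0.        , 497.8681041 , 215.46659382],
       [  0.        ,   0.        ,   1.        ]]), 'extrinsics': array([[-0.02387237, -0.99969192, -0.00679467,  0.0314961 ],
       [ 0.99433094, -0.
[... 605 characters left out ...]
269.,  15.,  12.]), 0.41)]
screwdriver [(array([138., 217.,  20.,  48.]), 0.69), (array([207., 166.,  52., 106.]), 0.28)]
{'mtx': array([[378.00625056,   0.        , 281.54148793],
       [  0.        , 378.00625056, 207.40755208],
       [  0.        ,   0.        ,   1.        ]]), 'T_tool_cam': array([[-5.89985910e-05,  9.58753726e-01,  2.84238084e-01,
         7.21133954e-02],
       [ 9.99999981e-01,  3.64593431e-06,  1.95269528e-04,
        -2.74567295e-04],
       [ 1.86179075e-04,  2.84238091e-01, -9.58753708e-01,
        -1.25557736e-01],
       [ 0.00000000e+00,  0.00000000e+00,  0.00000000e+00,
         1.00000000e+00]])} [ 1.79998705e+02 -1.29441576e-03  1.42570150e+01] 0.017 0.9
```

View pics/top0.png

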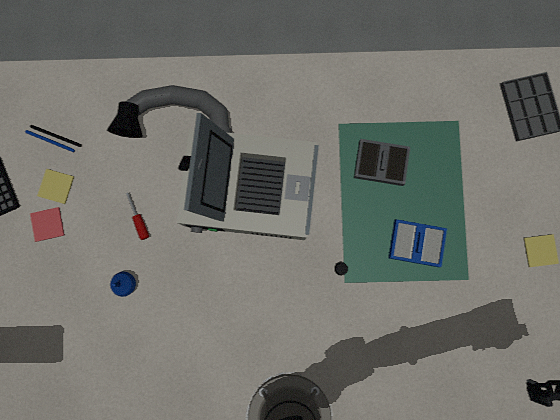

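View pics/side0.png

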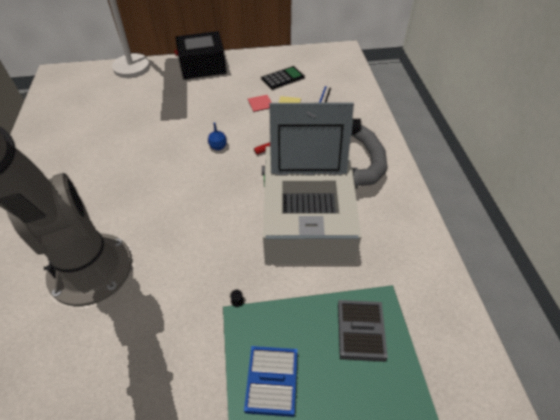

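```bash
cat > h.py <<'E'
from station import robot, fingers, vision, workorder, recognise
import cv2, numpy as np
from scipy.spatial.transform import Rotation as Ro
def toolT():
    T=np.eye(4); T[:3,:3]=Ro.from_euler('xyz',robot.current_eef_rot(),degrees=True).as_matrix(); T[:3,3]=robot.current_tool_pos(); return T
def grab(n,save=None):
    "picture, K, camera->world"
    c=vision.calibration(n)
    W=toolT()@c["T_tool_cam"] if n=="wrist" else np.linalg.inv(c["extrinsics"])
    im=vision.grab_frame(n)
    if save: cv2.imwrite(save,im[:,:,::-1]); np.savez(save+'.npz',K=c["mtx"],W=W)
    return im,c["mtx"],W
def ray(px,K,W,z):
    "pixels -> world points on plane z"
    px=np.atleast_2d(px).astype(float)
    d=np.c_[(px[:,0]-K[0,2])/K[0,0],-(px[:,1]-K[1,2])/K[1,1],-np.ones(len(px))]@W[:3,:3].T
    o=W[:3,3]; return o+d*((z-o[2])/d[:,2])[:,None]
def proj(P,K,W):
    P=np.atleast_2d(P); c=(P-W[:3,3])@W[:3,:3]
    return np.c_[K[0,2]+K[0,0]*c[:,0]/-c[:,2],K[1,2]+K[1,1]*c[:,1]/c[:,2]]
def blob(mask):
    n,l,s,_=cv2.connectedComponentsWithStats(mask.astype(np.uint8)); k=1+np.argmax(s[1:,4]); return l==k
E
python3 - <<'E'
from h import *
c=vision.calibration("top");K=c["mtx"];W=np.linalg.inv(c["extrinsics"])
f=ray([419,243],K,W,.028)[0]; print("filter",f)
e=ray([[317,146],[305,238],[181,223]],K,W,.125); print("extr",e)
print("bystanders",ray([[382,163],[340,269],[138,217],[122,285]],K,W,.03).round(3))
robot.move_to([f[0]-.0,f[1],.28],[180,0,0]); im,K,W=grab("wrist","pics/w_filter.png")
print(recognise("new_filter","wrist"))
m=(im[...,2].astype(int)-im[...,0]>60)
cv2.imwrite("pics/mask.png",m*255)
b=blob(m); ys,xs=np.nonzero(b)
P=ray(np.c_[xs,ys],K,W,.028)[:,:2].astype(np.float32)
print(cv2.minAreaRect(P*1000), m.sum(), b.sum())
s=(e[0]+e[1])/2
robot.move_to([s[0]-.03,s[1]+.12,.42],[180,0,-90]); grab("wrist","pics/w_ext.png")
print(robot.current_tool_pos(),robot.current_time_s(),robot.current_joint_positions())
E
```

```text
filter [ 0.42613323 -0.33998812  0.028     ]
extr [[ 0.66015961 -0.0813819   0.125     ]
 [ 0.44030215 -0.04608208  0.125     ]
 [ 0.48285868  0.24563865  0.125     ]]
bystanders [[ 0.634 -0.255  0.03 ]
 [ 0.365 -0.137  0.03 ]
 [ 0.51   0.375  0.03 ]
 [ 0.338  0.414  0.03 ]]
[{'rect': [280.8, 165.6, 144.2, 122.5], 'p': 0.91}]
((421.5694580078125, -360.2282409667969), (86.54818725585938, 100.302978515625), 78.39363098144531) 3604 2047
[0.52010475 0.05492664 0.41974653] 4.1333 [ -51.21763368   20.12497461   64.47110952   70.41907215  -18.37618452
  100.10670236 -171.62594529][ WARN:0@0.816] global loadsave.cpp:1063 imwrite_ Unsupported depth image for selected encoder is fallbacked to CV_8U.
```

View pics/w_ext.png

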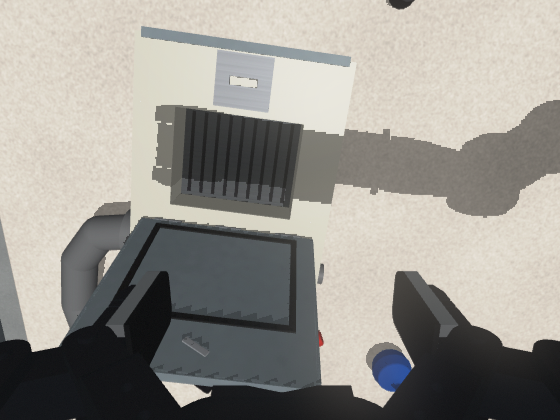

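View pics/w_filter.png

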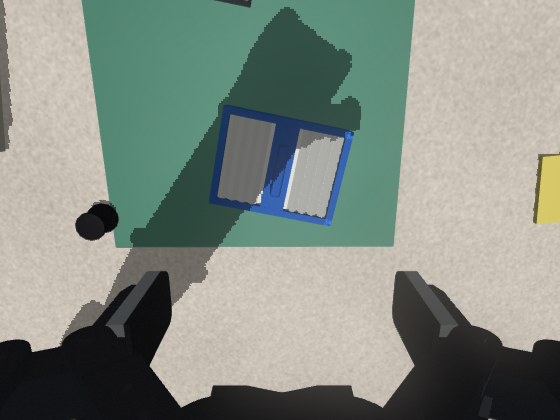

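Run:
```python
from h import *
from scipy.optimize import least_squares
im=cv2.imread("pics/w_filter.png");d=np.load("pics/w_filter.png.npz");K,W=d["K"],d["W"]
h=cv2.cvtColor(im,cv2.COLOR_BGR2HSV)
m=(abs(h[...,0].astype(int)-112)<12)&(h[...,1]>130)&(np.indices(m.shape)[0]<260 if False else True)
b=blob(m);ys,xs=np.nonzero(b); print(b.sum(),xs.min(),xs.max(),ys.min(),ys.max())
box=cv2.boxPoints(cv2.minAreaRect(np.c_[xs,ys].astype(np.float32)));print(box)
P=ray([[224,105],[353,131],[330,225],[209,204]],K,W,.028)[:,:2]
for z in (.028,):
  Q=ray(np.c_[xs,ys],K,W,z)[:,:2].astype(np.float32)*1000; print(cv2.minAreaRect(Q))
print(P,P.mean(0),[np.linalg.norm(P[i]-P[i-1]) for i in range(4)],[np.degrees(np.arctan2(*(P[j]-P[i])[::-1])) for i,j in((0,1),(3,2))])
# extractor
im=cv2.imread("pics/w_ext.png");d=np.load("pics/w_ext.png.npz");K,W=d["K"],d["W"]
g=cv2.cvtColor(im,cv2.COLOR_BGR2GRAY)
s=np.zeros_like(g,bool); s[70:95,225:262]=g[70:95,225:262]>225
ys,xs=np.nonzero(blob(s)); print(len(xs),xs.min(),xs.max(),ys.min(),ys.max())
px=np.array([[xs.mean(),ys.mean()],[187,108],[304,125],[291,219],[170,203]])
M=ray(px,K,W,.125)[:,:2]; print(M)
# image: left=+x world (yaw -90), top=-y
loc=np.array([[0,-.12],[.07,-.085],[-.07,-.085],[-.07,.025],[.07,.025]])
f=lambda p:((loc@np.array([[np.cos(p[2]),np.sin(p[2])],[-np.sin(p[2]),np.cos(p[2])]])+p[:2])-M).ravel()
r=least_squares(f,[.55,.09,0]); print(r.x,np.degrees(r.x[2]),(r.fun.reshape(-1,2)*1000).round(1))
```

```text
5126 209 353 105 226
[[203.84618 201.76921]
 [223.46153 103.69231]
 [353.84613 129.76924]
 [334.23077 227.84615]]
((426.5262451171875, -339.04443359375), (130.0697021484375, 101.31733703613281), 78.3612060546875)
[[ 0.48777607 -0.2862501 ]
 [ 0.46276586 -0.41183383]
 [ 0.36511015 -0.39254204]
 [ 0.38856624 -0.26608974]] [ 0.42605458 -0.33917893] [np.float64(0.10123749709822297), np.float64(0.12804992915102967), np.float64(0.09954300407529021), np.float64(0.12860937529643368)] [np.float64(-101.26319065982634), np.float64(-100.50855844702615)]
11 254 256 80 85
[[ 0.54735183 -0.03023555]
 [ 0.62136404 -0.00416516]
 [ 0.49521494  0.01397683]
 [ 0.50879955  0.12174321]
 [ 0.64874205  0.10201678]]
[ 0.57255998  0.08795022 -0.17306039] -9.915629959163264 [[ 4.5 -0. ]
 [ 5.5 -3.7]
 [-6.2  2.3]
 [-0.9  2.9]
 [-2.9 -1.5]]
```

Run:
```python
import cv2
im=cv2.imread("pics/w_ext.png")[20:240,120:370]
im=cv2.resize(im,None,fx=2.6,fy=2.6,interpolation=cv2.INTER_CUBIC)
cv2.imwrite("pics/crop.png",cv2.convertScaleAbs(im,alpha=.95))
```

```text
(no output)
```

View pics/crop.png

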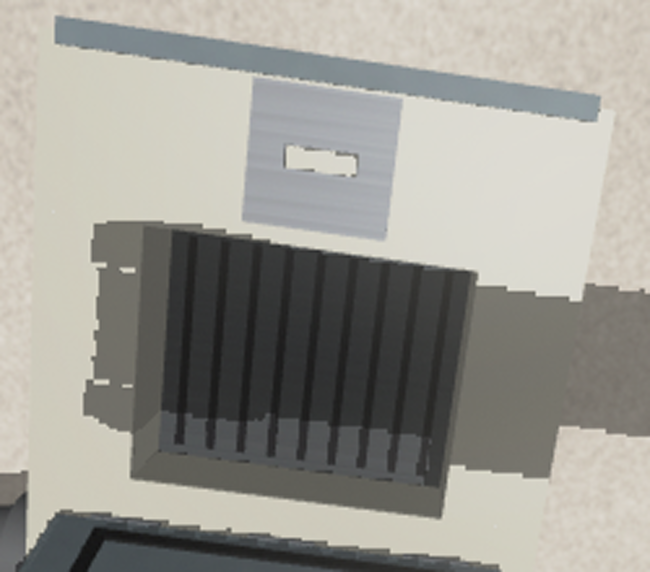

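Run:
```python
from h import *
from scipy.optimize import least_squares
d=np.load("pics/w_ext.png.npz");K,W=d["K"],d["W"]
px=np.array([[321,160],[144,226],[476,271],[443,517],[131,478]])/2.6+[119.8,19.8]
M=ray(px,K,W,.125)[:,:2]
loc=np.array([[0,-.12],[.07,-.085],[-.07,-.085],[-.07,.025],[.07,.025]])
f=lambda p:((loc@np.array([[np.cos(p[2]),np.sin(p[2])],[-np.sin(p[2]),np.cos(p[2])]])+p[:2])-M).ravel()
r=least_squares(f,[.55,.09,0]); print(r.x,np.degrees(r.x[2]),(r.fun.reshape(-1,2)*1000).round(1))
p=r.x;c,s=np.cos(p[2]),np.sin(p[2]);R=np.array([[c,-s],[s,c]])
for n,l in dict(bay=[0,-.03],slot=[0,-.12],edge=[-.062,.107],).items(): print(n,R@l+p[:2])
```

```text
[ 0.57607091  0.08763062 -0.13195705] -7.560581998841883 [[ 0.3 -0. ]
 [ 0.3 -0.3]
 [-1.  -0.4]
 [ 0.2  0.3]
 [ 0.2  0.4]]
bay [0.57212368 0.05789143]
slot [ 0.56028198 -0.03132614]
edge [0.52868838 0.201858  ]
```

Run:
```python
from h import *
home=[73.356, 17.813, 0.802, 86.603, -0.252, 75.585, -1.558]
robot.move_j(home)
for n,p,ys in [("filt",[.4265,-.339,.047],(168.4,-11.6)),("bay",[.5721,.0579,.122],(82.4,-97.6)),("bayhi",[.5721,.0579,.3],(82.4,-97.6)),
  ("wing",[.56,-.031,.16],(40,-7.56,-101,220,172.4,78)),("edge",[.5287,.22,.287],(-7.6,82.4,172.4,-97.6)),("edgeshut",[.506,-.068,.15],(-7.6,82.4,172.4))]:
  for y in ys:
    q=robot.inverse_kinematics(p,[180,0,y]); print(n,y,None if q is None else np.round(q))
```

```text
filt 168.4 [ 59.  32. -30. 101.  20.  52.  99.]
filt -11.6 [ 41.  29.  -6. 102.   4.  50. -68.]
bay 82.4 [ 23.  34. -45.  92.  25.  65. -35.]
bay -97.6 [ 32.  41. -62.  91.  38.  71. 136.]
bayhi 82.4 [ 26.  27. -52.  75.  21.  87. -31.]
bayhi -97.6 [ 30.  31. -62.  75.  27.  89. 144.]
wing 40 [ 28.  27. -38.  91.  18.  67. -63.]
wing -7.56 [  25.   26.  -32.   92.   15.   67. -108.]
wing -101 [ 42.  36. -62.  91.  33.  73. 144.]
wing 220 [ 42.  36. -62.  91.  33.  73. 105.]
wing 172.4 [ 32.  29. -43.  91.  21.  68.  67.]
wing 78 [ 31.  28. -42.  91.  20.  68. -27.]
edge -7.6 [   9.   27.  -51.   77.   21.   85. -138.]
edge 82.4 [ -4.  22. -29.  78.  11.  83. -40.]
edge 172.4 [ -4.  22. -29.  78.  10.  83.  50.]
edge -97.6 [ 14.  31. -62.  77.  27.  87. 127.]
edgeshut -7.6 [  29.   20.  -29.  100.   11.   62. -102.]
edgeshut 82.4 [ 35.  22. -38. 100.  15.  63. -15.]
edgeshut 172.4 [ 38.  23. -42. 100.  17.  63.  73.]
```

Run:
```python
from h import *
o=[180,0,168.4]
fingers.gripper_to(1.0)
robot.move_to([.4265,-.339,.12],o)
robot.line_to([.4265,-.339,.047],velocity=.08,f_stop=10)
fingers.gripper_to(0,40); print("gap",robot.current_finger_gap(),robot.current_tool_pos(),robot.current_gripper_force())
robot.line_to([.4265,-.339,.26])
robot.move_to([.5721,.0579,.27],[180,0,82.44])
robot.line_to([.5721,.0579,.19])
print(robot.current_finger_gap(),robot.current_contact_force())
grab("wrist","pics/hold.png"); grab("top","pics/holdtop.png"); print(robot.current_time_s())
a=cv2.imread("pics/hold.png");b=cv2.imread("pics/holdtop.png")
cv2.imwrite("pics/two.png",np.hstack([cv2.resize(a,(400,300)),cv2.resize(b[100:270,130:350],(388,300))]))
```

```text
gap 0.10535253007695085 [ 0.42658179 -0.33924169  0.04718412] 42.05634891986847
0.11009758487604514 [ 1.35034462  0.22348698 -2.49955635]
14.55
```

View pics/two.png

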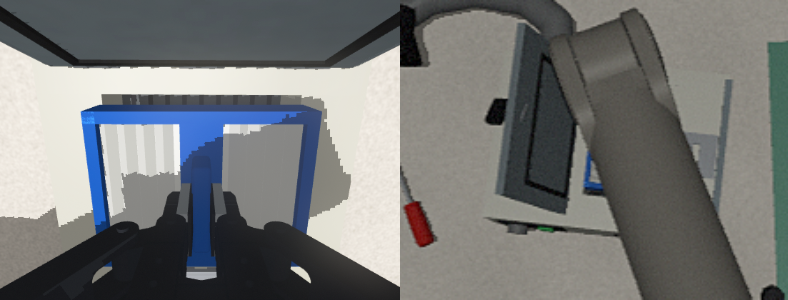

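Run:
```python
from h import *
d=np.load("pics/hold.png.npz");K,W=d["K"],d["W"]; T=toolT()
P=np.array([[.05,-.065,.019],[.05,.065,.019]])@T[:3,:3].T+T[:3,3]; print("expect",proj(P,K,W))
print("meas approx",np.array([[83,114],[322,110]])*1.4)
stop=robot.line_to([.5721,.0579,.1215],velocity=.05,f_stop=6); print(stop,robot.current_tool_pos(),robot.current_contact_force())
```

```text
expect [[113.07912856 155.7874334 ]
 [454.16659085 155.78359271]]
meas approx [[116.2 159.6]
 [450.8 154. ]]
True [0.571914   0.05785617 0.12218374] [ 0.77955626 -0.3030681   4.98299749]
```

Run:
```python
from h import *
fingers.gripper_to(0.6)
robot.line_to([.5721,.0579,.34],velocity=.25)
im,K,W=grab("wrist","pics/placed.png")
e=np.array([.57607,.08763]);a=-.13196;R=np.array([[np.cos(a),-np.sin(a)],[np.sin(a),np.cos(a)]])
h=cv2.cvtColor(im,cv2.COLOR_RGB2HSV); m=(abs(h[...,0].astype(int)-112)<12)&(h[...,1]>130)
ys,xs=np.nonzero(blob(m)); Q=ray(np.c_[xs,ys],K,W,.103)[:,:2]
L=(Q-e)@R; print((L.min(0)*1000).round(1),(L.max(0)*1000).round(1),"expect -65..65, -80..20", cv2.minAreaRect((Q*1000).astype(np.float32)),robot.current_time_s())
```

```text
[-65.5 -78.8] [64.2 20.5] expect -65..65, -80..20 ((571.591796875, 58.84462356567383), (99.32417297363281, 129.7403106689453), 82.47457885742188) 17.425
```

View pics/placed.png

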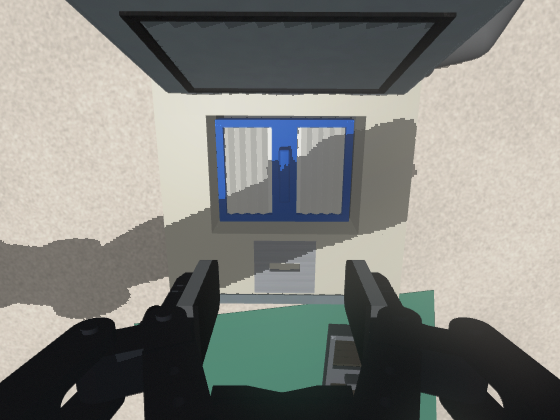

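The filter sits flat and centred in the bay (pixels 215–355 × 117–222, within about 1 mm). Next, the lid.

```bash
cat >> h.py <<'E'
E0=np.array([.57607,.08763]);A=-.13196;RE=np.array([[np.cos(A),-np.sin(A)],[np.sin(A),np.cos(A)]])
def ext(x,y,z): return [*(RE@[x,y]+E0),z]
E
python3 - <<'E'
from h import *
o=[180,0,82.44]; X=-.062; t=robot.tip_reach
fingers.gripper_to(0)
robot.line_to(ext(0,-.03,.45),velocity=.25)
robot.move_to(ext(X,.175,.45),o)
print("down",robot.line_to(ext(X,.175,.283+t),velocity=.2,f_stop=10))
for th in np.radians(np.arange(105,-1,-7.5)):
    c=.002+.011*np.sin(th)
    y=.045-.165*np.cos(th)+c*np.sin(th); z=.130+.165*np.sin(th)+c*np.cos(th)
    if th>np.radians(88): z=.285
    s=robot.line_to(ext(X,y,z+t),velocity=.12,f_stop=20)
    print(round(np.degrees(th)),s,robot.current_contact_force().round(1) if hasattr(robot.current_contact_force(),'round') else robot.current_contact_force())
    if s: break
print(robot.current_tool_pos(),robot.current_time_s())
E
```

```text
down False
105 False [ 0.2  0.2 -0.4]
98 False [ 0.2  0.9 -0.1]
90 False [0.1 0.7 0.4]
82 False [-0.6  0.7 -0.1]
75 False [0.9 1.  0.1]
68 False [-0.3  0.2 -0.4]
60 False [ 0.8  0.2 -1.1]
53 False [-0.6  0.3  0.9]
45 False [0.3 0.5 0.7]
38 False [ 0.7 -0.8 -0.5]
30 False [-0.5  0.6  0.6]
22 False [-0.4  0.7  0.4]
15 False [-0.1  0.2 -0.4]
7 False [-0.2  0.1  0.4]
0 False [-0.8  0.  -1.1]
[ 0.49924963 -0.02284742  0.14957037] 25.8167
```

Run:
```python
from h import *
grab("side","pics/s1.png")
im=cv2.imread("pics/s1.png")[80:280,190:430]; cv2.imwrite("pics/s1c.png",cv2.resize(im,None,fx=2.5,fy=2.5))
```

```text
(no output)
```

View pics/s1c.png

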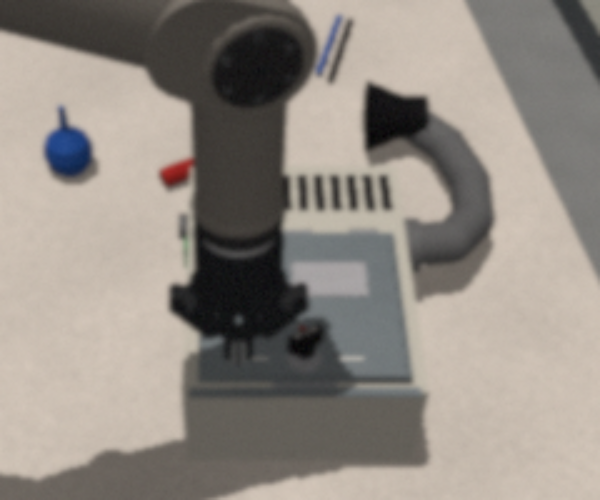

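Run:
```python
from h import *
p=robot.current_tool_pos()
print(robot.line_to([p[0],p[1],p[2]-.012],velocity=.03,f_stop=12),robot.current_tool_pos(),robot.current_contact_force())
robot.line_to([p[0],p[1],.30],velocity=.25)
fingers.gripper_to(1.0)
robot.move_to(ext(0,-.12,.30),[180,0,172.44])
im,K,W=grab("wrist","pics/wing.png"); print(recognise("wing_grip","wrist"))
# top-view rectification at wing top height z=.172, 0.3 mm/px, ext axes: x right, y up
g=np.array([[(u-200)*.0004,-.12-(v-200)*.0004] for v in range(400) for u in range(400)])
P=np.c_[g@RE.T+E0,np.full(len(g),.172)]
q=proj(P,K,W).astype(np.float32).reshape(400,400,2)
r=cv2.remap(im,q[...,0],q[...,1],cv2.INTER_LINEAR)
cv2.imwrite("pics/wing2.png",np.hstack([cv2.resize(im,(400,400)),r])[:,:,::-1]); print(robot.current_time_s())
```

```text
True [ 0.49917256 -0.02298302  0.1491293 ] [-0.53436502  0.55026977  4.68142093]
[{'rect': [376.2, 181.4, 262.7, 249.6], 'p': 0.61}, {'rect': [282.4, 196.8, 32.1, 51.0], 'p': 0.57}]
29.0333
```

View pics/wing2.png

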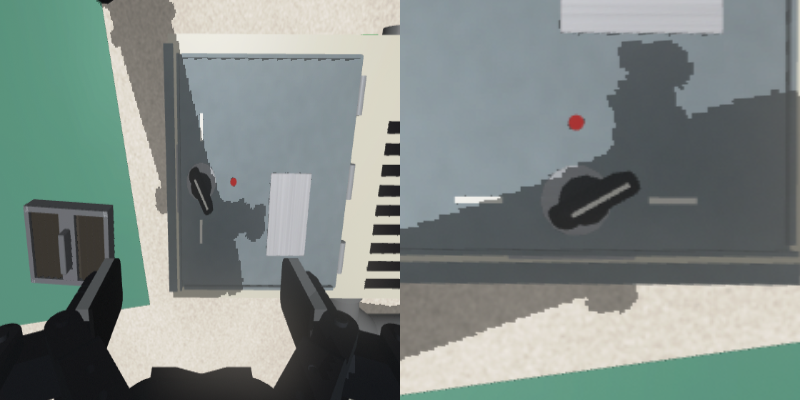

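Run:
```python
from h import *
x,y=.0003,-.12
fingers.gripper_to(0.5)
robot.move_to(ext(x,y,.22),[180,0,-159.9])
print(robot.line_to(ext(x,y,.172),velocity=.06,f_stop=8))
fingers.gripper_to(0,80); print("gap",robot.current_finger_gap(),robot.current_contact_force())
for a in (191,182,172.44): robot.line_to(ext(x,y,.172),[180,0,a])
print("tq",robot.current_torque())
f0=robot.current_contact_force()
for z in (.168,.164,.160,.1585):
    robot.line_to(ext(x,y,z),velocity=.03); print(z,robot.current_tool_pos()[2],np.subtract(robot.current_contact_force(),f0).round(1))
print(robot.current_time_s())
grab("wrist","pics/push.png")
```

```text
False
gap 0.09603156162385006 [-0.42851623 -1.09065029  2.86455034]
tq [-0.1886635  -0.06928412 -0.01643918]
0.168 0.1682989160842165 [-0.7 -0.3  1.8]
0.164 0.1646552464275168 [-0.7 -0.4  2.6]
0.16 0.16106904148404866 [-1.3  0.3  5.4]
0.1585 0.1597774516297986 [-1.7  0.2  5.3]
33.3917
```

Run:
```python
from h import *
x,y=.0003,-.12
for z in (.157,.156,.155,.154):
    s=robot.line_to(ext(x,y,z),velocity=.02,f_stop=15); F=robot.current_contact_force(); print(z,s,robot.current_tool_pos()[2],F)
    if s or F[2]>16: break
zc=robot.current_tool_pos()[2]-.001
for a in np.arange(164,80,-9).tolist()+[81]:
    robot.line_to(ext(x,y,z),[180,0,float(a)]); t=robot.current_torque(); F=robot.current_contact_force()
    print(a,np.round(t,2),np.round(F,1))
    if abs(t[2])>1.2: print("jam"); break
print(robot.current_tool_pos(),robot.current_eef_rot(),robot.current_time_s())
```

```text
0.157 False 0.1584649470993766 [-1.12234748 -1.74685942 10.1253221 ]
0.156 False 0.1575739943622187 [-1.57558775 -1.68468294 11.59198903]
0.155 False 0.1574380178155932 [-3.09414497 -2.26449367 14.7275082 ]
0.154 False 0.1573554027545269 [-5.65432196 -1.44182418 18.95155855]
164 [-0.37  1.3  -0.01] [-3.6 -2.1 18.6]
155 [-0.35  1.28  0.  ] [-5.  -1.5 18.9]
146 [-0.3   1.26 -0.05] [-5.1 -2.4 19.7]
137 [-0.29  1.25 -0.04] [-5.9 -1.5 19.2]
128 [-0.36  1.3  -0.02] [-4.6 -1.9 19.9]
119 [-0.34  1.28  0.02] [-5.2 -1.1 18.6]
110 [-0.4   1.33 -0.04] [-4.7 -2.2 18.3]
101 [-0.3   1.31  0.  ] [-5.6 -0.5 18.3]
92 [-0.31  1.31  0.03] [-5.9 -2.2 19.1]
83 [-0.28  1.33 -0.06] [-6.2 -1.5 19. ]
81 [-0.31  1.33  0.  ] [-5.5 -0.9 19. ]
[ 0.56073061 -0.03172103  0.15733918] [1.79907896e+02 6.68650319e-02 8.10957661e+01] 37.7667
```

Run:
```python
from h import *
x,y=.0003,-.12
robot.line_to(ext(x,y,.158),velocity=.03)
fingers.gripper_to(0.5); robot.line_to(ext(x,y,.30),velocity=.2)
im,K,W=grab("wrist","pics/fin.png")
g=np.array([[(u-200)*.0004,-.12-(v-200)*.0004] for v in range(400) for u in range(400)])
P=np.c_[g@RE.T+E0,np.full(len(g),.162)]
q=proj(P,K,W).astype(np.float32).reshape(400,400,2)
r=cv2.remap(im,q[...,0],q[...,1],cv2.INTER_LINEAR)
cv2.imwrite("pics/fin2.png",np.hstack([cv2.resize(im,(400,400)),r])[:,:,::-1]); print(robot.current_time_s(),robot.current_contact_force())
```

```text
39.3833 [-0.23502803  0.01662288 -1.09434513]
```

View pics/fin2.png

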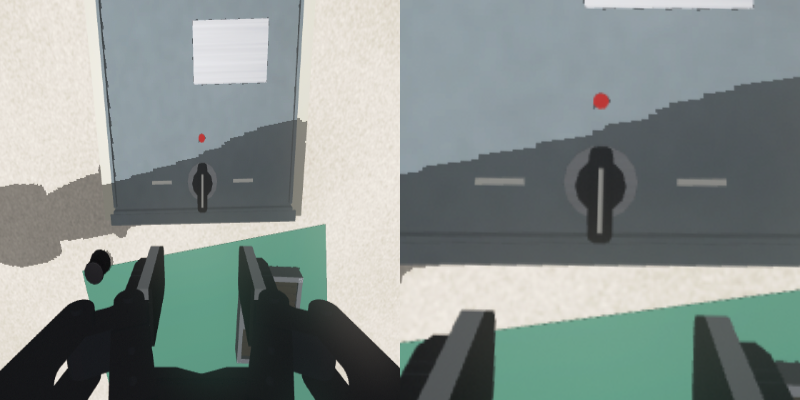

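```bash
python3 -c "
from station import workorder
print(workorder.close_job())"
```

```text
the job is handed in; nothing more can be done
None
```

The clean filter is flat in the bay, the lid is shut, and the wing points at the red dot, pushed in and locked in the last picture; I handed the job in at about 39 s, but no verdict came back.

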